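Open the sprung chest and load the cooling block

ROBOT

A 6-joint arm with a two-finger parallel gripper is mounted at the origin on a cart in front of the work surface, level with it; the furniture and walls round the work are solid. World frame = base frame: x ahead of the robot, y to its left, z up, the work surface at z = 0. Lengths are in mm, angles in rad, forces in N, time in s.
With the tool pointing down it reaches from about 350 to 775 mm from the base axis. Payload 7.3 kg.
Tool frame: the origin (TCP) lies at the centre of the arm's flange, where the gripper is bolted on; the fingertips stand 178 mm ahead of it and the grasp point (between the pads) lies 159 mm ahead of it; z points along the fingers, y is the direction in which the jaws open and shut (so a half turn about z gives the same grasp; the last joint's range is limited). The gripper opens to 92 mm and grips with 3 to 60 N. Pads are 19 mm wide; open, the fingers measure 130 mm over their backs; the gripper's body (75 mm by 190 mm) begins 47 mm behind the grasp point.
Start: joints at [-1.317, 0.342, 1.524, -0, 1.275, -0.146], TCP at [204.367, -483.593, 404.741] pointing down, gripper open.
Joint ranges: [-2.53, 2.53], [-0.77, 2.02], [0.04, 2.7], [-1, 4.14], [0.28, 2.66], [-3.11, 3.11]. Speed limits (rad/s): [2.57, 2.57, 3.14, 3.14, 3.14, 3.14].

INTERFACE

Orientations are given as [roll, pitch, yaw] about the fixed x, y, z axes, in that order (R = Rz(yaw) Ry(pitch) Rx(roll)).
In Python, from plant import get_obs, capture, close_job gives the robot as it stands. The module is installed in compiled form; this text tells all that it offers.
- The arm moves only by the shell command python3 -m pendant 'ROWS'. ROWS is JSON, a list of rows, each a list of 3 entries, a list of its own where there are three numbers: the shift along the tool's x, y, z in m, then the turn, a rotation vector about the tool's x, y, z in rad, then the finger opening in m, from 0 to 0.0918. In form: [[[tx, ty, tz], [wx, wy, wz], fingers], ...]. A call has 1 to 10 rows; each row is the pose to reach, as a shift and turn from the pose commanded when the call began, along the tool's axes at that moment; what a row does not reach only later rows make up. A row lasts 1/12 s, in which the tool goes at most 41.7 mm and 7.16 degrees, less where a joint would pass 70% of its speed; a pose out of reach is approached as far as the arm can. A call with a gripper value outside its range is refused whole. The fingers move at their own pace and stop on an object; the grip force is fixed at half the most. Time passes only in rows, so rows that repeat a pose let the fingers close. It gives the time, the measured TCP pose, the force and the opening at its end, in the units of the state.
- get_obs(): the state, without advancing time (a new reading comes with each control period).
- capture(name): name is "scene" or "top"; returns a dict with "color" (480x640x3 uint8, red, green, blue), "mtx" (3x3 intrinsics, pixels), "rvec" (rotation vector, rad) and "tvec" (3), from world to camera coordinates, as OpenCV has them. Camera axes: x right, y down, z forward; pixel columns grow to the right and rows downward; lengths in mm; the calibration is good to about 2 mm. A picture is of the moment at which its call begins. There is no depth.
- close_job(): hands the job in, once; it reports no verdict.
The state is a dict: "time": time; "joint_positions": joint angles; "dq": joint speeds; "tau": joint torques, N m; "tool_pos": TCP position; "tcp_rot": TCP orientation; "contact_force": force on the tool from outside, world axes, zero at the start; "moment": the same for the moment, N m; "grip_width": finger opening in mm.
Only numpy, scipy, OpenCV 4.12 (cv2) and the standard library are available. Lean on these libraries where they do the work, as an engineer would, in place of code of your own. Each camera call takes 0.05 s, during which the arm holds its last target. There are 200 camera calls.

TASK

First lift the lid of the white chest by its bar handle, past the point where its struts take over, and let go so that it stands fully open on its own. Then lift the aluminium cooling block out of its grey stand, stand it on the open worktop, let go and take it again the other way round (by its two narrow end faces), and stand it on the floor of the chest, in the bay between the two blue foam cheeks, near the middle. Keep the block upright all the time, leave the two bottles and the petri dish alone, and leave the lid standing open.

Things in the scene. Friction and masses are not known exactly. Their poses are not given: they have to be found in the camera images.
- chest: white insulated chest fixed to the worktop, 120 (x) x 220 (y) x 80 mm, lid on top to 96 mm. Origin under the centre of its underside; x points level from its front (handle side) to its back (hinge side), y along its length, z up. Wall tops 80 mm high. The open lid stands behind the chest, leaning 13 degrees back, clear of the bay.
- bay_floor (a point): centre of the floor of the bay in the chest, 12 mm above the worktop; axes as the chest's. The bay is 50 mm wide (x) and 207 mm long (y), between two blue foam cheeks whose tops are 70 mm above the worktop. The block fits only with its own y along the bay's y (either way round), and fingers have room only beyond its end faces.
- chest_lid (a joint): lid angle in rad: 0 shut, 1.8 fully open at its stop. Hinge line along the chest's y, 64 mm behind its origin (+x), 83 mm above the worktop. Lid 0.9 kg, 124 x 224 x 14 mm, with damped spring struts: below about 0.8 rad it sinks shut; above that the struts swing it by themselves, in 1 to 2 s, to 1.8 and hold it. Lifting takes about 1 to 4 N at the handle.
- lid_handle (a point): middle of the dark round bar handle on the lid's front edge; it moves with the lid. Bar 11 mm thick, 110 mm long along the chest's y, 171 mm from the hinge line, 89 mm above the worktop when shut; 40 mm free between the bar and the lid's edge and the chest's front. As the lid turns the bar may turn between the fingers.
- stand: grey stand fixed to the worktop, holding the block at the start: base 70 (x) x 100 (y) x 12 mm, with two upright cheeks (30 mm wide in x, 8 mm thick, tops 69 mm above the worktop) close against the block's two ends in y; its x sides are open. Origin under the centre of its underside, z up.
- block_center (a point): centre (half-way up) of the aluminium cooling block, six dark bores on top, blue band near its foot: 38 (x) x 56 (y) x 60 (z) mm, about 0.35 kg. Its x runs across its broad faces (38 mm apart), y across its narrow end faces (56 mm apart), z up. This point is 42 mm above the worktop in the stand (axes as the stand's), 30 mm on the worktop, 42 mm on the bay floor.
- blue_bottle (a point): bystander: white bottle with a blue cap, 64 mm thick, 118 mm tall, loose; point half-way up
- red_bottle (a point): bystander: white bottle with a red cap, 54 mm thick, 105 mm tall, loose; point half-way up
- petri_dish (a point): bystander: petri dish 90 mm across, 15 mm tall, loose; point half-way up
There are look-alikes about, which are no part of the job. What is meant by the part that bears block_center is not purple, and is the larger of those in its own colour.

How it is judged:
By the outcome, as a careful person would: the job done as asked, in the order asked, and still so for the second after the job is handed in, with the robot touching nothing.
It also fails if it takes over 67 s, if anything falls off the work surface, if the arm or the gripper's body presses on something with over 40 N, if the wrist force passes 120 N, or if a joint passes its speed limit or range.

## Working session

There is one attempt and no reset: what is moved stays moved. The work goes in short steps, Python scripts to look and compute and a shell command to move; the robot and the scene stay as the last step left them, time stands still between calls to the robot, and variables do not carry over. Pictures are saved under pics/ and viewed, about 8 in all and at most 12, crops included, and the job is handed in when it is done.

```bash
mkdir -p pics; ls; cat > h.py <<'E'
import numpy as np, cv2
from plant import get_obs, capture
def cam(n):
    c=capture(n); R=cv2.Rodrigues(np.array(c['rvec'],float))[0]
    return c['color'],np.array(c['mtx'],float),R,np.array(c['tvec'],float).ravel()
def ray(K,R,t,u,v):
    d=R.T@np.linalg.inv(K)@np.array([u,v,1.]); return -R.T@t,d
def onz(c,u,v,z):
    o,d=ray(*c[1:],u,v); return o+d*(z-o[2])/d[2]
def proj(c,P):
    p=c[1]@(c[2]@np.array(P,float)+c[3]); return p[:2]/p[2]
E
python3 - <<'E'
from h import *
for n in("scene","top"):
    c=cam(n); cv2.imwrite(f"pics/{n}0.png",c[0][...,::-1]); print(n,-c[2].T@c[3],c[2][2])
    np.savez(n+"0.npz",a=c[0],K=c[1],R=c[2],t=c[3])
o=get_obs();print(o)
E
```

```text
pics
scene [-470.02461974 1092.93804734  611.36550108] [ 0.73665462 -0.54215867 -0.40423253]
top [ 355.22185058  389.59719406 1015.76166359] [ 0.16370232  0.01914466 -0.986324  ]
{'time': 0.1, 'joint_positions': array([-1.31698229e+00,  3.42649790e-01,  1.52491532e+00,  1.07883920e-05,
        1.27540359e+00, -1.46022944e-01]), 'dq': array([ 0.00041804, -0.00037455, -0.00076873,  0.00015012,  0.0002106 ,
        0.00050608]), 'tau': array([ 1.61874119e-03, -4.32005847e+01, -2.44693279e+01,  7.20303459e-02,
        5.26095985e-02, -5.39410462e-05]), 'tool_pos': array([ 204.34630733, -483.46921842,  404.11813976]), 'tcp_rot': array([-3.14023276e+00, -2.10427425e-04,  3.99833686e-01]), 'contact_force': array([ 0.19957092, -0.08155218, -0.70462569]), 'moment': array([-0.03839569, -0.03037256,  0.00832709]), 'grip_width': 91.84588639433669}
```

View pics/scene0.png

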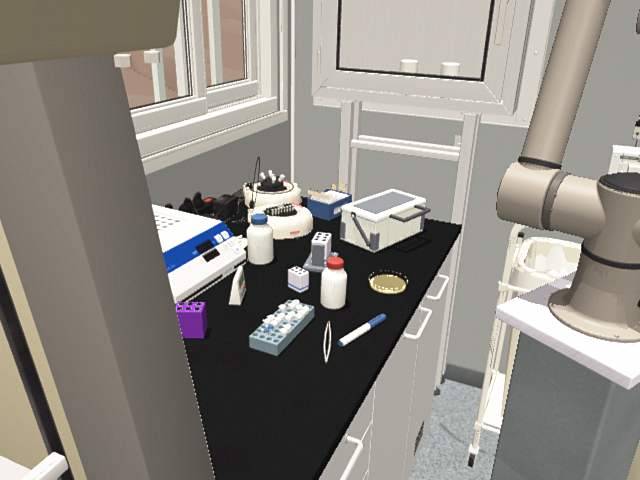

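View pics/top0.png

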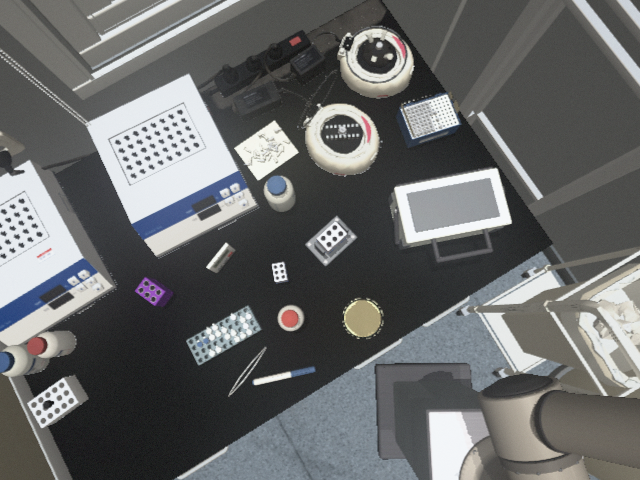

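The scene view shows the chest at about (383,220), and the stand with the block at (320,250). In the top view the chest is at about (452,208) with its handle at about (465,253). The block in its stand is at (331,237), and a smaller look-alike is at (280,271). The blue bottle is at (280,192), the red bottle at (290,318) and the dish at (363,318). Next, an enlarged crop.

```bash
python3 - <<'E'
import cv2
a=cv2.imread("pics/top0.png")[155:345,290:530]
cv2.imwrite("pics/crop1.png",cv2.resize(a,None,fx=3.3,fy=3.15,interpolation=cv2.INTER_CUBIC))
E
```

```text
(no output)
```

View pics/crop1.png

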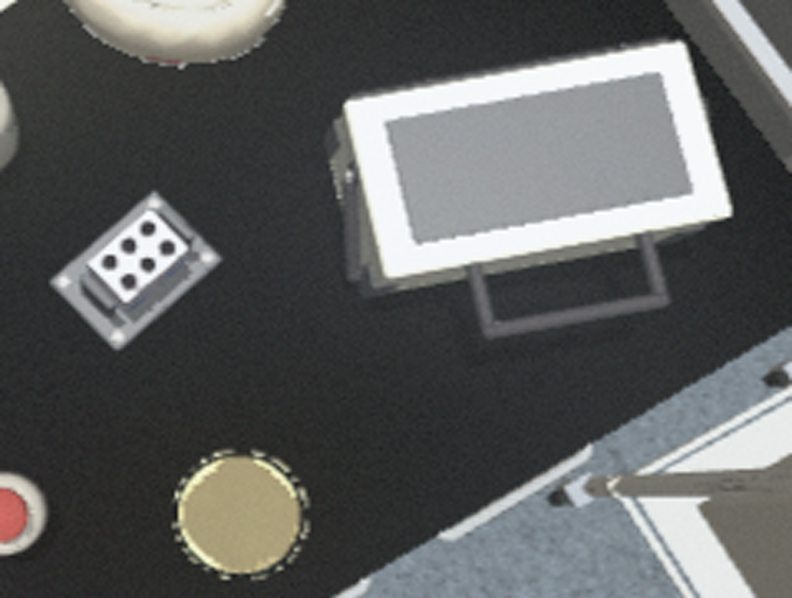

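```bash
cat >> h.py <<'E'
def load(n):
    d=np.load(n+".npz"); return d['a'],d['K'],d['R'],d['t']
E
python3 - <<'E'
from h import *
np.set_printoptions(precision=1,suppress=True)
c=load("top0")
f=lambda x,y:(290+(x+.5)/3.3-.5,155+(y+.5)/3.15-.5)
def pts(n,z,L):
    P=np.array([onz(c,*f(*p),z) for p in L]); print(n,P[:,:2].tolist(),'mean',P.mean(0))
    for i in range(len(P)):
        d=P[(i+1)%len(P)]-P[i]; print('   len %.1f ang %.3f'%(np.hypot(*d[:2]),np.arctan2(d[1],d[0])))
pts('lid',96,[(346,101),(685,42),(731,215),(386,278)])
pts('bar',89,[(492,330),(665,298)])
pts('blocktop',72,[(148,207),(190,247),(130,303),(86,262)])
pts('stand',12,[(155,192),(222,258),(118,350),(50,282)])
pts('dish',15,[(240,515)])
# masks: block top (bright, low-sat) 
a=c[0].astype(int); hsv=cv2.cvtColor(c[0],cv2.COLOR_RGB2HSV)
for nm,(x0,y0,x1,y1),th in(('block',(310,212,352,255),200),('lid',(385,160,520,255),200)):
    m=np.zeros(a.shape[:2],np.uint8); m[y0:y1,x0:x1]=(a[y0:y1,x0:x1].min(2)>th)*255
    if nm=='block': m=cv2.morphologyEx(m,cv2.MORPH_CLOSE,np.ones((5,5)))
    k=max(cv2.findContours(m,0,2)[0],key=cv2.contourArea); b=cv2.boxPoints(cv2.minAreaRect(k))
    P=np.array([onz(c,*p,72 if nm=='block' else 96) for p in b]);print(nm,cv2.contourArea(k),P.mean(0),P[:,:2].tolist())
for nm,uv,z in(('blue',(279,186),118),('red',(290,318),105)): print(nm,onz(c,*uv,z))
s=load("scene0")
print(proj(s,[0,0,0]))
E
```

```text
lid [[621.0715063833388, 226.8475556671601], [657.0269875429642, 8.598503833736856], [538.0744328458348, -10.027189446830732], [500.4968530196829, 207.58123130827957]] mean [579.2 108.3  96. ]
   len 221.2 ang -1.408
   len 120.4 ang -2.986
   len 220.8 ang 1.742
   len 122.1 ang 0.158
bar [[465.74984065159146, 141.92855658423923], [484.8046909677693, 32.84037430186521]] mean [475.3  87.4  89. ]
   len 110.7 ang -1.398
   len 110.7 ang 1.744
blocktop [[556.3381485675814, 354.3078871224797], [528.0864921129696, 327.8849974334675], [490.54007834595996, 367.5540948300768], [519.1456985534539, 395.31870397483254]] mean [523.5 361.3  72. ]
   len 38.7 ang -2.390
   len 54.6 ang 2.329
   len 39.9 ang 0.770
   len 55.4 ang -0.834
stand [[580.1362027642995, 346.93804783698687], [530.5825958517992, 302.27279483418056], [465.47688496548164, 375.1055016881098], [515.4760977842204, 420.66171524957105]] mean [522.9 361.2  12. ]
   len 66.7 ang -2.408
   len 97.7 ang 2.300
   len 67.6 ang 0.739
   len 98.1 ang -0.851
dish [[348.2698344089885, 296.71179373353556]] mean [348.3 296.7  15. ]
   len 0.0 ang 0.000
block 414.0 [526.3 359.8  72. ] [[518.772265584443, 394.7113164629223], [561.473062462346, 350.9580214098118], [533.6125244581465, 325.00311272717545], [491.31127800747396, 368.69309036244607]]
lid 5886.5 [579.4 107.9  96. ] [[620.5065065920114, 227.82951697111793], [659.5775764661287, 2.0568941440520803], [537.6863484056046, -9.591936161749118], [499.7042275143406, 211.41860966912589]]
blue [621.8 469.1 118. ]
red [351.6 449.6 105. ]
[600.3 313.5]
```

```bash
python3 - <<'E'
from h import *
np.set_printoptions(precision=0,suppress=True)
s=load("scene0");t=load("top0")
print('corner',onz(s,460,222,0),onz(t,551,243,0))
for z in(-900,-700):print('foot',onz(s,440,390,z),onz(s,472,462,z))
for z in(0,300,-200):print('trolley top view',z,onz(t,470,310,z),onz(t,640,270,z),onz(t,590,170,z))
for p in([204,-483,404],[204,-483,226],[475,87,89],[475,87,300],[350,-250,230],[350,-250,400]):print(p,proj(s,p),proj(t,p))
E
```

```text
corner [ 521. -148.    0.] [ 509. -137.    0.]
foot [ 737. -436. -900.] [ 398. -238. -900.]
foot [ 577. -234. -700.] [ 283.  -62. -700.]
trolley top view 0 [362.  56.   0.] [ 444. -327.    0.] [ 679. -244.    0.]
trolley top view 300 [360. 155. 300.] [ 418. -115.  300.] [583. -57. 300.]
trolley top view -200 [ 363.   -9. -200.] [ 461. -468. -200.] [ 742. -369. -200.]
[204, -483, 404] [661.  91.] [1019.  426.]
[204, -483, 226] [643. 157.] [853. 400.]
[475, 87, 89] [417. 214.] [465. 254.]
[475, 87, 300] [425. 135.] [507. 237.]
[350, -250, 230] [545. 155.] [697. 312.]
[350, -250, 400] [558.  91.] [803. 312.]
```

```bash
cat >> h.py <<'E'
from scipy.spatial.transform import Rotation as Ro
def goal(g,yaw,show=True):
    "g: wanted grasp point (159 ahead of TCP), tool down"
    o=get_obs(); R0=Ro.from_euler('xyz',o['tcp_rot']); R1=Ro.from_euler('xyz',[np.pi,0,yaw])
    p1=np.array(g,float)-R1.apply([0,0,159.])
    s=R0.inv().apply(p1-o['tool_pos'])/1000; w=(R0.inv()*R1).as_rotvec()
    if show: print('shift',np.round(s,4),'turn',np.round(w,3),'|',np.round(o['tool_pos'],1),np.round(o['tcp_rot'],3),'F',np.round(o['contact_force'],1),'w',round(o['grip_width'],1),'t',round(o['time'],2))
    return s,w
E
python3 -c "
from h import *
goal([475,87,150],1.738)"
```

```text
shift [ 0.4713 -0.42    0.0958] turn [-1.000e-03 -1.000e-03 -1.338e+00] | [ 204.3 -483.5  404.1] [-3.14 -0.    0.4 ] F [ 0.2 -0.1 -0.7] w 91.8 t 0.1
```

```bash
python3 -m pendant '[[[0.24,-0.21,0.02],[0,0,-0.67],0.035],[[0.24,-0.21,0.02],[0,0,-0.67],0.035],[[0.24,-0.21,0.02],[0,0,-0.67],0.035],[[0.24,-0.21,0.02],[0,0,-0.67],0.035],[[0.24,-0.21,0.02],[0,0,-0.67],0.035],[[0.471,-0.42,0.08],[0,0,-1.338],0.035],[[0.471,-0.42,0.08],[0,0,-1.338],0.035],[[0.471,-0.42,0.08],[0,0,-1.338],0.035],[[0.471,-0.42,0.08],[0,0,-1.338],0.035],[[0.471,-0.42,0.08],[0,0,-1.338],0.035]]'; python3 -c "
from h import *
goal([475,87,150],1.738)"
```

```text
time: 0.93
tool_pos: [382.7, -108.2, 358.8]
tcp_rot: [3.142, 0.0, 1.656]
contact_force: [1.3, -0.4, 0.1]
grip_width: 35.6
shift [0.1867 0.1085 0.0498] turn [ 0.     0.    -0.082] | [ 382.7 -108.2  358.8] [3.142 0.    1.656] F [ 1.3 -0.4  0.1] w 35.6 t 0.93
```

```bash
python3 -m pendant '[[[0.187,0.108,0.04],[0,0,-0.082],0.035],[[0.187,0.108,0.04],[0,0,-0.082],0.035],[[0.187,0.108,0.04],[0,0,-0.082],0.035],[[0.187,0.108,0.04],[0,0,-0.082],0.035],[[0.187,0.108,0.04],[0,0,-0.082],0.035],[[0.187,0.108,0.04],[0,0,-0.082],0.035],[[0.187,0.108,0.04],[0,0,-0.082],0.035],[[0.187,0.108,0.04],[0,0,-0.082],0.035]]'; python3 - <<'E'
from h import *
goal([475,87,89],1.738)
for n in("scene","top"):
    c=cam(n); np.savez(n+"1.npz",a=c[0],K=c[1],R=c[2],t=c[3])
    u,v=proj(c,[475,87,110]).astype(int); k=c[0][max(v-50,0):v+50,max(u-65,0):u+65,::-1]
    cv2.imwrite(f"pics/{n}1.png",cv2.resize(k,None,fx=3,fy=3)); print(u,v)
a,b=cv2.imread("pics/scene1.png"),cv2.imread("pics/top1.png"); cv2.imwrite("pics/m1.png",np.hstack([a,b]))
E
```

```text
time: 1.6
tool_pos: [475.1, 84.9, 318.6]
tcp_rot: [-3.14, 0.0, 1.734]
contact_force: [0.3, -0.3, -0.9]
grip_width: 34.8
shift [0.0021 0.0003 0.0706] turn [-0.002  0.    -0.004] | [475.1  84.9 318.6] [-3.14   0.     1.734] F [ 0.3 -0.3 -0.9] w 34.8 t 1.6
418 206
468 253
```

View pics/m1.png

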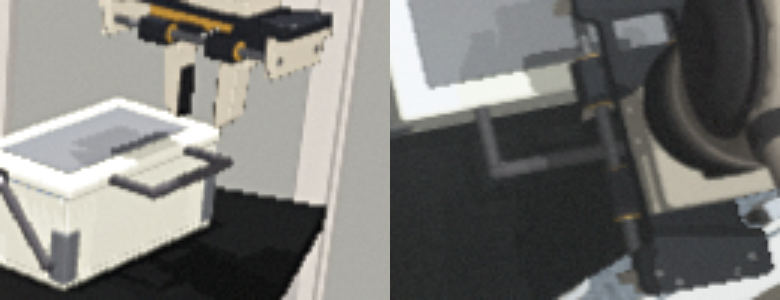

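The fingers hang above the bar, roughly centred on it in the scene crop at about (200,110) over (190,170). Descending to grip.

```bash
python3 -m pendant '[[[0.002,0,0.035],[0,0,0],0.035],[[0.002,0,0.06],[0,0,0],0.035],[[0.002,0,0.07],[0,0,0],0.035],[[0.002,0,0.07],[0,0,0],0.035]]' && python3 -m pendant '[[[0,0,0],[0,0,0],0],[[0,0,0],[0,0,0],0],[[0,0,0],[0,0,0],0],[[0,0,0],[0,0,0],0],[[0,0,0],[0,0,0],0],[[0,0,0],[0,0,0],0]]'
```

```text
time: 2.03
tool_pos: [474.0, 85.1, 247.3]
tcp_rot: [-3.137, -0.0, 1.729]
contact_force: [0.3, -0.5, -0.4]
grip_width: 35.2
time: 2.53
tool_pos: [476.0, 86.6, 250.1]
tcp_rot: [3.138, 0.001, 1.732]
contact_force: [4.1, -0.5, 1.3]
grip_width: 10.1
```

```bash
python3 - <<'E'
import numpy as np
for t0,ts in((0,np.arange(.08,.81,.08)),(.8,np.arange(.88,1.3,.08)),(.8,np.arange(.88,1.7,.09))):
    for t in ts: print(round(t,2),[round(171e-3*(np.cos(.035+t0)-np.cos(.035+t)),4),round(-171e-3*(np.sin(.035+t)-np.sin(.035+t0)),4)])
E
```

```text
0.08 [np.float64(0.001), np.float64(-0.0136)]
0.16 [np.float64(0.0031), np.float64(-0.0272)]
0.24 [np.float64(0.0063), np.float64(-0.0405)]
0.32 [np.float64(0.0106), np.float64(-0.0535)]
0.4 [np.float64(0.0158), np.float64(-0.0661)]
0.48 [np.float64(0.0221), np.float64(-0.0782)]
0.56 [np.float64(0.0293), np.float64(-0.0899)]
0.64 [np.float64(0.0374), np.float64(-0.1009)]
0.72 [np.float64(0.0464), np.float64(-0.1112)]
0.8 [np.float64(0.0561), np.float64(-0.1208)]
0.88 [np.float64(0.0105), np.float64(-0.0088)]
0.96 [np.float64(0.0217), np.float64(-0.0167)]
1.04 [np.float64(0.0334), np.float64(-0.0236)]
1.12 [np.float64(0.0457), np.float64(-0.0297)]
1.2 [np.float64(0.0584), np.float64(-0.0347)]
1.28 [np.float64(0.0715), np.float64(-0.0387)]
0.88 [np.float64(0.0105), np.float64(-0.0088)]
0.97 [np.float64(0.0231), np.float64(-0.0176)]
1.06 [np.float64(0.0364), np.float64(-0.0252)]
1.15 [np.float64(0.0504), np.float64(-0.0317)]
1.24 [np.float64(0.0649), np.float64(-0.0368)]
1.33 [np.float64(0.0798), np.float64(-0.0406)]
1.42 [np.float64(0.095), np.float64(-0.0431)]
1.51 [np.float64(0.1104), np.float64(-0.0442)]
1.6 [np.float64(0.1257), np.float64(-0.0439)]
1.69 [np.float64(0.141), np.float64(-0.0422)]
```

```bash
python3 -m pendant '[[[0,0.001,-0.0136],[0,0,0],0],[[0,0.003,-0.027],[0,0,0],0],[[0,0.006,-0.0405],[0,0,0],0],[[0,0.0105,-0.0535],[0,0,0],0],[[0,0.016,-0.066],[0,0,0],0]]' && python3 -m pendant '[[[0,0.006,-0.012],[0,0,0],0],[[0,0.0135,-0.024],[0,0,0],0],[[0,0.0215,-0.035],[0,0,0],0],[[0,0.0305,-0.045],[0,0,0],0],[[0,0.0405,-0.055],[0,0,0],0]]'
```

```text
time: 2.95
tool_pos: [491.5, 89.1, 315.7]
tcp_rot: [3.14, 0.001, 1.732]
contact_force: [6.8, -1.1, -7.8]
grip_width: 9.6
time: 3.37
tool_pos: [529.6, 95.6, 369.9]
tcp_rot: [-3.135, 0.0, 1.732]
contact_force: [-5.2, -1.4, 1.0]
grip_width: 10.0
```

Going well; carry on past the balance point.

```bash
python3 -m pendant '[[[0,0.0105,-0.009],[0,0,0],0],[[0,0.023,-0.0176],[0,0,0],0],[[0,0.0365,-0.025],[0,0,0],0],[[0,0.0505,-0.0317],[0,0,0],0],[[0,0.065,-0.037],[0,0,0],0],[[0,0.08,-0.0405],[0,0,0],0],[[0,0.095,-0.043],[0,0,0],0],[[0,0.110,-0.044],[0,0,0],0],[[0,0.1255,-0.044],[0,0,0],0],[[0,0.138,-0.0425],[0,0,0],0]]'
```

```text
time: 4.2
tool_pos: [667.4, 118.6, 413.1]
tcp_rot: [-3.141, -0.001, 1.733]
contact_force: [0.4, 2.7, -0.6]
grip_width: 9.8
```

```bash
python3 -m pendant '[[[0,0,0],[0,0,0],0.09],[[0,0,0],[0,0,0],0.09],[[0,0,0],[0,0,0],0.09],[[0,0,0],[0,0,0],0.09],[[0,0,-0.02],[0,0,0],0.09],[[0,0,-0.05],[0,0,0],0.09],[[0,0,-0.08],[0,0,0],0.09],[[0,0,-0.08],[0,0,0],0.09]]'; python3 - <<'E'
from h import *
goal([523,361,170],np.pi/2+.745)
c=cam("scene"); cv2.imwrite("pics/scene2.png",c[0][100:340,120:520,::-1].repeat(2,0).repeat(2,1))
E
```

```text
time: 4.87
tool_pos: [666.1, 117.5, 499.9]
tcp_rot: [3.132, 0.002, 1.731]
contact_force: [0.8, 0.7, 1.0]
grip_width: 59.1
shift [ 0.2635 -0.104   0.1695] turn [ 0.009  0.004 -0.584] | [666.1 117.5 499.9] [3.132e+00 2.000e-03 1.731e+00] F [0.8 0.7 1. ] w 59.1 t 4.87
```

View pics/scene2.png

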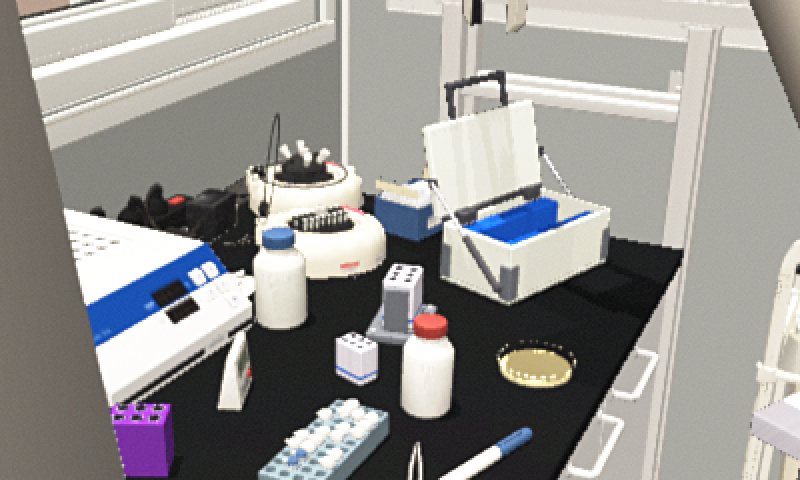

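The lid stands fully open and the gripper is clear above it. Next is the block.

```bash
python3 -m pendant '[[[0.2635,-0.104,0.0],[0.009,0.004,-0.584],0.0918],[[0.2635,-0.104,0.0],[0.009,0.004,-0.584],0.0918],[[0.2635,-0.104,0.0],[0.009,0.004,-0.584],0.0918],[[0.2635,-0.104,0.03],[0.009,0.004,-0.584],0.0918],[[0.2635,-0.104,0.08],[0.009,0.004,-0.584],0.0918],[[0.2635,-0.104,0.1695],[0.009,0.004,-0.584],0.0918],[[0.2635,-0.104,0.1695],[0.009,0.004,-0.584],0.0918],[[0.2635,-0.104,0.1695],[0.009,0.004,-0.584],0.0918],[[0.2635,-0.104,0.1695],[0.009,0.004,-0.584],0.0918],[[0.2635,-0.104,0.1695],[0.009,0.004,-0.584],0.0918]]'
python3 -m pendant '[[[0,0,0],[0,0,0],0.0918],[[0,0,0],[0,0,0],0.0918]]'
python3 - <<'E'
from h import *
goal([523.3,361.2,55],np.pi/2+.745)
c=cam("scene"); cv2.imwrite("pics/scene3.png",cv2.resize(c[0][130:290,220:420,::-1],None,fx=3,fy=3))
E
```

```text
time: 5.75
tool_pos: [518.0, 362.5, 314.9]
tcp_rot: [-3.119, -0.011, 2.319]
contact_force: [0.3, -0.4, -1.3]
grip_width: 91.7
time: 5.92
tool_pos: [522.7, 360.8, 324.2]
tcp_rot: [-3.135, -0.005, 2.316]
contact_force: [0.5, -0.8, 0.2]
grip_width: 91.9
shift [-0.0007  0.0015  0.1102] turn [-0.006 -0.005 -0.   ] | [522.7 360.8 324.2] [-3.135 -0.005  2.316] F [ 0.5 -0.8  0.2] w 91.9 t 5.92
```

View pics/scene3.png

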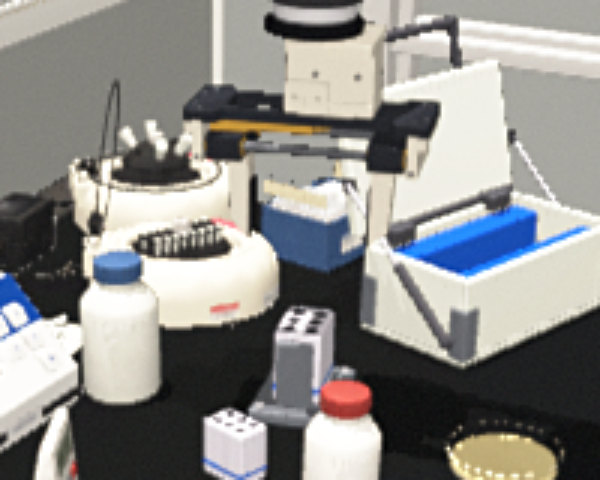

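The gripper is centred above the block (at 303,350 in the crop), with its fingers on either side of it and well clear of the blue bottle. Descending.

```bash
python3 -m pendant '[[[0,0.001,0.03],[-0.005,-0.004,0],0.0918],[[0,0.001,0.06],[-0.005,-0.004,0],0.0918],[[0,0.001,0.085],[-0.005,-0.004,0],0.0918],[[0,0.001,0.1],[-0.005,-0.004,0],0.0918],[[0,0.001,0.11],[-0.005,-0.004,0],0.0918],[[0,0.001,0.11],[-0.005,-0.004,0],0.0918],[[0,0.001,0.11],[-0.005,-0.004,0],0.0918]]' && python3 -m pendant '[[[0,0,0],[0,0,0],0],[[0,0,0],[0,0,0],0],[[0,0,0],[0,0,0],0],[[0,0,0],[0,0,0],0],[[0,0,0],[0,0,0],0],[[0,0,0],[0,0,0],0],[[0,0,0],[0,0,0],0]]'
```

```text
time: 6.55
tool_pos: [522.8, 361.6, 214.5]
tcp_rot: [-3.141, -0.002, 2.315]
contact_force: [-0.6, 0.8, -0.5]
grip_width: 91.8
time: 7.13
tool_pos: [521.8, 362.0, 213.2]
tcp_rot: [-3.139, -0.002, 2.316]
contact_force: [-0.1, -0.1, -0.5]
grip_width: 50.0
```

```bash
python3 -m pendant '[[[0,0,0],[0,0,0],0],[[0,0,0],[0,0,0],0],[[0,0,0],[0,0,0],0],[[0,0,0],[0,0,0],0],[[0,0,0],[0,0,0],0]]'
```

```text
time: 7.55
tool_pos: [522.0, 362.1, 213.1]
tcp_rot: [-3.14, -0.002, 2.316]
contact_force: [0.0, 2.3, -0.8]
grip_width: 38.1
```

Gripped at 38.1 mm, so these are the broad faces. Lift straight up slowly.

```bash
python3 -m pendant '[[[0,0,-0.008],[0,0,0],0],[[0,0,-0.02],[0,0,0],0],[[0,0,-0.035],[0,0,0],0],[[0,0,-0.05],[0,0,0],0],[[0,0,-0.065],[0,0,0],0],[[0,0,-0.08],[0,0,0],0],[[0,0,-0.09],[0,0,0],0],[[0,0,-0.09],[0,0,0],0],[[0,0,-0.09],[0,0,0],0]]'; python3 -c "
from h import *
goal([430,200,100],1.738)"
```

```text
time: 8.3
tool_pos: [522.1, 361.8, 303.6]
tcp_rot: [-3.14, -0.002, 2.316]
contact_force: [-0.3, 0.5, -5.6]
grip_width: 37.7
shift [-0.0566 -0.1773  0.0448] turn [-0.002 -0.001  0.578] | [522.1 361.8 303.6] [-3.140e+00 -2.000e-03  2.316e+00] F [-0.3  0.5 -5.6] w 37.7 t 8.3
```

```bash
python3 -m pendant '[[[-0.012,-0.035,0],[0,0,0.115],0],[[-0.024,-0.07,0],[0,0,0.23],0],[[-0.035,-0.11,0],[0,0,0.345],0],[[-0.046,-0.145,0],[0,0,0.46],0],[[-0.0566,-0.177,0],[0,0,0.578],0],[[-0.0566,-0.177,0.02],[0,0,0.578],0],[[-0.0566,-0.177,0.0448],[0,0,0.578],0],[[-0.0566,-0.177,0.0448],[0,0,0.578],0],[[-0.0566,-0.177,0.0448],[0,0,0.578],0],[[-0.0566,-0.177,0.0448],[0,0,0.578],0]]'; python3 - <<'E'
from h import *
goal([430,200,43],1.738)
c=cam("scene"); cv2.imwrite("pics/scene4.png",cv2.resize(c[0][150:310,280:480,::-1],None,fx=3,fy=3))
E
```

```text
time: 9.13
tool_pos: [430.6, 200.6, 258.9]
tcp_rot: [-3.138, -0.001, 1.738]
contact_force: [0.1, -0.2, -4.7]
grip_width: 38.0
shift [-0.0005 -0.0005  0.0569] turn [-0.003 -0.001  0.   ] | [430.6 200.6 258.9] [-3.138e+00 -1.000e-03  1.738e+00] F [ 0.1 -0.2 -4.7] w 38.0 t 9.13
```

View pics/scene4.png

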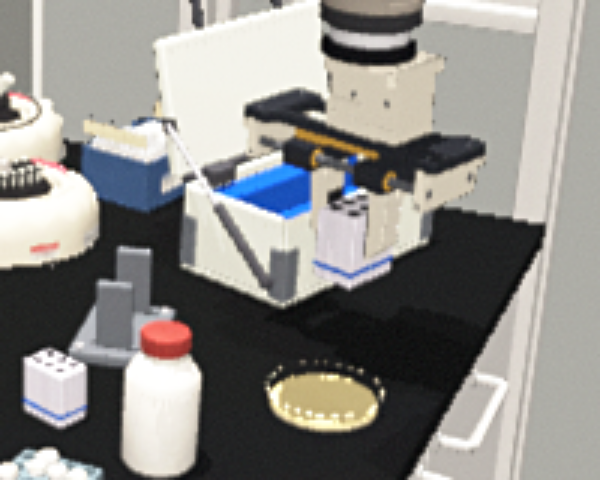

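The block is held upright and clear of the chest (crop 350,240), and the stand is empty. I'll place it about 25 mm further from the chest to give the gripper body more room.

```bash
python3 -m pendant '[[[-0.017,-0.022,0],[-0.003,0,0],0],[[-0.017,-0.022,0.015],[-0.003,0,0],0],[[-0.017,-0.022,0.03],[-0.003,0,0],0],[[-0.017,-0.022,0.043],[-0.003,0,0],0],[[-0.017,-0.022,0.05],[-0.003,0,0],0],[[-0.017,-0.022,0.053],[-0.003,0,0],0],[[-0.017,-0.022,0.055],[-0.003,0,0],0],[[-0.017,-0.022,0.055],[-0.003,0,0],0]]'
```

```text
time: 9.85
tool_pos: [411.5, 180.1, 203.9]
tcp_rot: [3.141, -0.001, 1.738]
contact_force: [0.2, -0.4, -4.0]
grip_width: 37.7
```

```bash
python3 -m pendant '[[[0,0,0.001],[0,0,0],0],[[0,0,0.002],[0,0,0],0],[[0,0,0.003],[0,0,0],0],[[0,0,0.003],[0,0,0],0]]'
```

```text
time: 10.18
tool_pos: [411.4, 179.9, 201.1]
tcp_rot: [3.141, -0.001, 1.738]
contact_force: [-0.4, -0.9, 0.2]
grip_width: 37.8
```

Touching down (the weight is off the wrist). Release, rise and turn a quarter.

```bash
python3 -m pendant '[[[0,0,0],[0,0,0],0.06],[[0,0,0],[0,0,0],0.0918],[[0,0,0],[0,0,0],0.0918],[[0,0,0],[0,0,0],0.0918],[[0,0,0],[0,0,0],0.0918],[[0,0,-0.02],[0,0,0],0.0918],[[0,0,-0.06],[0,0,0],0.0918],[[0,0,-0.1],[0,0,0],0.0918],[[0,0,-0.1],[0,0,0],0.0918]]' && python3 -m pendant '[[[0,0,0],[0,0,-0.12],0.0918],[[0,0,0],[0,0,-0.6],0.0918],[[0,0,0],[0,0,-0.6],0.0918],[[0,0,0],[0,0,-0.6],0.0918],[[0,0,0],[0,0,-0.6],0.0918],[[0,0,0],[0,0,-1.571],0.0918],[[0,0,0],[0,0,-1.571],0.0918],[[0,0,0],[0,0,-1.571],0.0918],[[0,0,0],[0,0,-1.571],0.0918],[[0,0,0],[0,0,-1.571],0.0918]]' && python3 -m pendant '[[[0,0,0],[0,0,-0.36],0.0918],[[0,0,0],[0,0,-0.36],0.0918],[[0,0,0],[0,0,-0.36],0.0918],[[0,0,0],[0,0,-0.36],0.0918],[[0,0,0],[0,0,-0.36],0.0918]]'
python3 - <<'E'
from h import *
goal([411.5,180,43],-2.974)
c=cam("scene"); a=cv2.resize(c[0][170:300,320:450,::-1],None,fx=3,fy=3)
c=cam("top"); b=cv2.resize(c[0][190:320,330:460,::-1],None,fx=3,fy=3); print(proj(c,[411.5,180,60]))
cv2.imwrite("pics/m5.png",np.hstack([a,b]))
E
```

```text
time: 10.93
tool_pos: [413.0, 180.4, 306.9]
tcp_rot: [3.13, -0.001, 1.738]
contact_force: [1.7, -0.0, -0.3]
grip_width: 90.5
time: 11.77
tool_pos: [411.2, 179.8, 300.6]
tcp_rot: [3.141, -0.0, 2.969]
contact_force: [-0.2, -0.1, 0.0]
grip_width: 91.3
time: 12.18
tool_pos: [411.2, 179.8, 300.6]
tcp_rot: [3.141, -0.0, -2.964]
contact_force: [-0.5, 0.2, 0.3]
grip_width: 91.7
shift [-0.0003  0.      0.0986] turn [ 0.001 -0.     0.01 ] | [411.2 179.8 300.6] [ 3.141 -0.    -2.964] F [-0.5  0.2  0.3] w 91.7 t 12.18
[418.66901073 286.97281091]
```

View pics/m5.png

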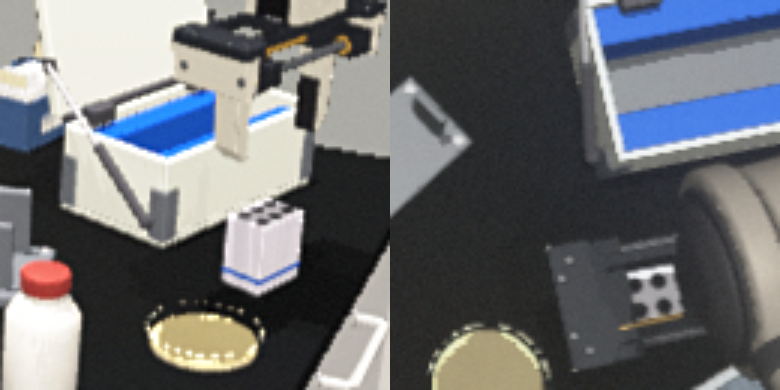

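The block stands upright on the worktop (left crop 262,245), and the jaws are now turned across its end faces (right crop 655,290). Take it.

```bash
python3 -m pendant '[[[0,0,0.03],[0,0,0.01],0.0918],[[0,0,0.06],[0,0,0.01],0.0918],[[0,0,0.085],[0,0,0.01],0.0918],[[0,0,0.097],[0,0,0.01],0.0918],[[0,0,0.097],[0,0,0.01],0.0918],[[0,0,0.097],[0,0,0.01],0.0918]]' && python3 -m pendant '[[[0,0,0],[0,0,0],0],[[0,0,0],[0,0,0],0],[[0,0,0],[0,0,0],0],[[0,0,0],[0,0,0],0],[[0,0,0],[0,0,0],0],[[0,0,0],[0,0,0],0],[[0,0,0],[0,0,0],0],[[0,0,0],[0,0,0],0],[[0,0,0],[0,0,0],0]]' && python3 -m pendant '[[[0,0,-0.01],[0,0,0],0],[[0,0,-0.03],[0,0,0],0],[[0,0,-0.055],[0,0,0],0],[[0,0,-0.08],[0,0,0],0],[[0,0,-0.11],[0,0,0],0],[[0,0,-0.13],[0,0,0],0],[[0,0,-0.13],[0,0,0],0],[[0,0,-0.13],[0,0,0],0]]'
```

```text
time: 12.78
tool_pos: [411.2, 179.9, 203.4]
tcp_rot: [3.141, -0.002, -2.972]
contact_force: [-0.1, 0.2, 0.0]
grip_width: 91.7
time: 13.53
tool_pos: [411.5, 179.7, 204.1]
tcp_rot: [3.142, 0.001, -2.97]
contact_force: [0.1, -4.5, 6.2]
grip_width: 55.8
time: 14.2
tool_pos: [411.0, 179.9, 333.5]
tcp_rot: [3.141, 0.0, -2.97]
contact_force: [-0.5, 0.5, -4.8]
grip_width: 56.0
```

```bash
python3 - <<'E'
from h import *
np.set_printoptions(precision=1,suppress=True)
goal([580,107,174],-2.974)
c=cam("top"); np.savez("top6.npz",a=c[0],K=c[1],R=c[2],t=c[3]); cv2.imwrite("pics/top6.png",cv2.resize(c[0][150:300,360:560,::-1],None,fx=4,fy=4,interpolation=cv2.INTER_CUBIC))
E
```

```text
shift [-0.2 -0.1  0. ] turn [0. 0. 0.] | [411.  179.9 333.5] [ 3.1  0.  -3. ] F [-0.5  0.5 -4.8] w 56.0 t 14.2
```

View pics/top6.png

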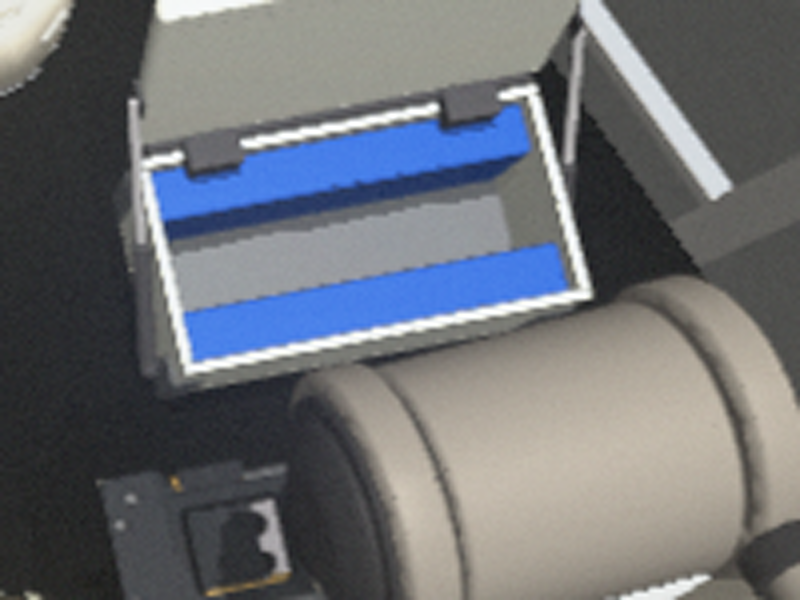

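```bash
python3 - <<'E'
from h import *
c=load("top6")
f=lambda x,y:(360+(x+.5)/4-.5,150+(y+.5)/4-.5)
r=[onz(c,*f(*p),70) for p in((172,222),(528,152))]; q=[onz(c,*f(*p),70) for p in((188,312),(556,245))]
w=[onz(c,*f(*p),80) for p in((150,165),(535,92),(588,297),(190,370))]
ends=[onz(c,*f(*p),70) for p in((156,175),(195,362),(525,105),(568,290))]
for a in r+q+w:print(a.round(1))
a=[np.arctan2(*(p[0]-p[1])[1::-1])-np.pi/2 for p in(r,q)];print('ang',a)
psi=.167; ex=np.array([np.cos(psi),np.sin(psi),0]); O=np.array([580,107,0])
print('x in chest: rear',[(p-O)@ex for p in r],'front',[(p-O)@ex for p in q]); print('wall mean',np.mean(w,0))
ey=np.array([-ex[1],ex[0],0]);print('y ends',[(p-O)@ey for p in r+q])
s,w=goal([580,107,174],-2.974,False);print(s.round(4),w.round(3))
E
```

```text
[587.2 206.8  70. ]
[621.8  13.5  70. ]
[537.7 200.7  70. ]
[570.1   2.9  70. ]
[616.4 218.8  80. ]
[652.1  11.   80. ]
[539.4  -7.3  80. ]
[504.7 203.3  80. ]
ang [np.float64(0.17699847614292197), np.float64(0.16228201141999365)]
x in chest: rear [np.float64(23.677489044277475), np.float64(25.640096823163148)] front [np.float64(-26.167757447450775), np.float64(-27.113473237744522)]
wall mean [578.13936018 106.45916599  80.        ]
y ends [np.float64(97.16648312509818), np.float64(-99.11766558655754), np.float64(99.4540625761237), np.float64(-100.99338599631693)]
[-0.1545 -0.1005 -0.001 ] [ 0.001 -0.002  0.004]
```

```bash
python3 -m pendant '[[[-0.02,-0.013,0],[0,0,0.003],0],[[-0.05,-0.033,0],[0,0,0.003],0],[[-0.08,-0.052,0],[0,0,0.003],0],[[-0.11,-0.072,0],[0,0,0.003],0],[[-0.14,-0.091,0],[0,0,0.003],0],[[-0.1535,-0.1005,0],[0,0,0.003],0],[[-0.1535,-0.1005,0],[0,0,0.003],0],[[-0.1535,-0.1005,0],[0,0,0.003],0],[[-0.1535,-0.1005,0],[0,0,0.003],0]]'
python3 - <<'E'
from h import *
s,w=goal([579,107,77],-2.972,False);print(s.round(4),w.round(3))
c=cam("top"); a=cv2.resize(c[0][150:280,380:520,::-1],None,fx=2.8,fy=3)
c=cam("scene"); b=cv2.resize(c[0][150:280,320:460,::-1],None,fx=2.8,fy=3)
cv2.imwrite("pics/m7.png",np.hstack([a,b]))
E
```

```text
time: 15.0
tool_pos: [578.7, 107.2, 331.2]
tcp_rot: [3.14, -0.005, -2.973]
contact_force: [0.2, -0.3, -4.3]
grip_width: 55.9
[-0.0007 -0.0004  0.0952] [ 0.002 -0.005 -0.001]
```

View pics/m7.png

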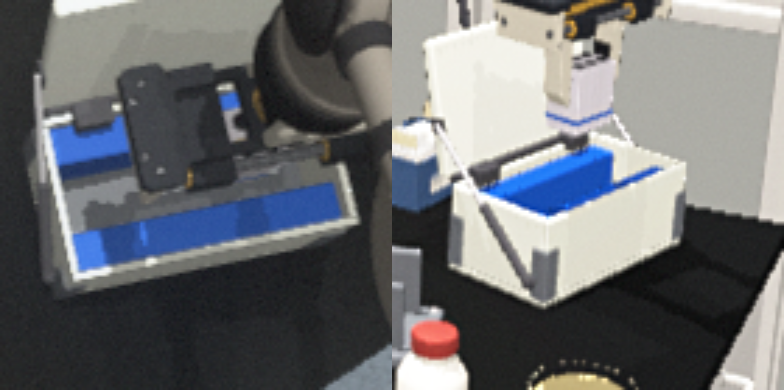

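The block hangs upright above the bay (right crop 580,95). Lowering it in stages while watching the force.

```bash
python3 -m pendant '[[[-0.0005,0,0.02],[0.001,-0.004,0],0],[[-0.0005,0,0.04],[0.001,-0.004,0],0],[[-0.0005,0,0.055],[0.001,-0.004,0],0],[[-0.0005,0,0.065],[0.001,-0.004,0],0],[[-0.0005,0,0.072],[0.001,-0.004,0],0],[[-0.0005,0,0.072],[0.001,-0.004,0],0]]'
```

```text
time: 15.6
tool_pos: [579.5, 107.4, 260.3]
tcp_rot: [-3.141, 0.001, -2.973]
contact_force: [-0.4, -0.1, -3.7]
grip_width: 56.0
```

```bash
python3 -m pendant '[[[0,0,0.01],[0,0,0],0],[[0,0,0.02],[0,0,0],0],[[0,0,0.03],[0,0,0],0],[[0,0,0.037],[0,0,0],0],[[0,0,0.041],[0,0,0],0],[[0,0,0.041],[0,0,0],0]]' && python3 -m pendant '[[[0,0,0.001],[0,0,0],0],[[0,0,0.002],[0,0,0],0],[[0,0,0.003],[0,0,0],0],[[0,0,0.003],[0,0,0],0]]'
```

```text
time: 16.1
tool_pos: [580.0, 107.0, 219.2]
tcp_rot: [-3.141, 0.002, -2.973]
contact_force: [-0.2, 0.1, -4.8]
grip_width: 56.0
time: 16.43
tool_pos: [580.3, 107.1, 217.7]
tcp_rot: [-3.141, 0.004, -2.973]
contact_force: [0.3, 0.1, -4.0]
grip_width: 55.8
```

```bash
python3 -m pendant '[[[0,0,0.001],[0,-0.002,0],0],[[0,0,0.002],[0,-0.002,0],0],[[0,0,0.002],[0,-0.002,0],0]]'
```

```text
time: 16.68
tool_pos: [580.5, 107.1, 216.2]
tcp_rot: [-3.141, 0.007, -2.973]
contact_force: [-0.6, -0.0, 1.1]
grip_width: 56.1
```

The block is on the floor of the bay. Release, wait, rise straight up.

```bash
python3 -m pendant '[[[0,0,0],[0,0,0],0.065],[[0,0,0],[0,0,0],0.085],[[0,0,0],[0,0,0],0.085],[[0,0,0],[0,0,0],0.085],[[0,0,0],[0,0,0],0.085],[[0,0,-0.02],[0,0,0],0.085],[[0,0,-0.05],[0,0,0],0.085],[[0,0,-0.085],[0,0,0],0.085],[[0,0,-0.12],[0,0,0],0.085],[[0,0,-0.15],[0,0,0],0.085]]' && python3 -m pendant '[[[0.05,-0.0,-0.02],[0,0,0],0.085],[[0.1,0,-0.02],[0,0,0],0.085],[[0.15,0,-0.02],[0,0,0],0.085],[[0.18,0.0,-0.02],[0,0,0],0.085],[[0.18,0.0,-0.02],[0,0,0],0.085],[[0.18,0.0,-0.02],[0,0,0],0.085],[[0.18,0.0,-0.02],[0,0,0],0.085]]'
python3 - <<'E'
from h import *
c=cam("top"); a=cv2.resize(c[0][120:320,340:540,::-1],None,fx=2,fy=2); np.savez("top8.npz",a=c[0],K=c[1],R=c[2],t=c[3])
c=cam("scene"); b=cv2.resize(c[0][130:330,270:470,::-1],None,fx=2,fy=2)
cv2.imwrite("pics/m8.png",np.hstack([a,b]))
E
```

```text
time: 17.52
tool_pos: [579.3, 107.0, 367.9]
tcp_rot: [-3.141, 0.007, -2.973]
contact_force: [1.0, 0.3, 0.3]
grip_width: 85.1
time: 18.1
tool_pos: [401.8, 76.8, 385.3]
tcp_rot: [-3.141, 0.008, -2.974]
contact_force: [-0.0, -0.1, 0.0]
grip_width: 85.2
```

View pics/m8.png

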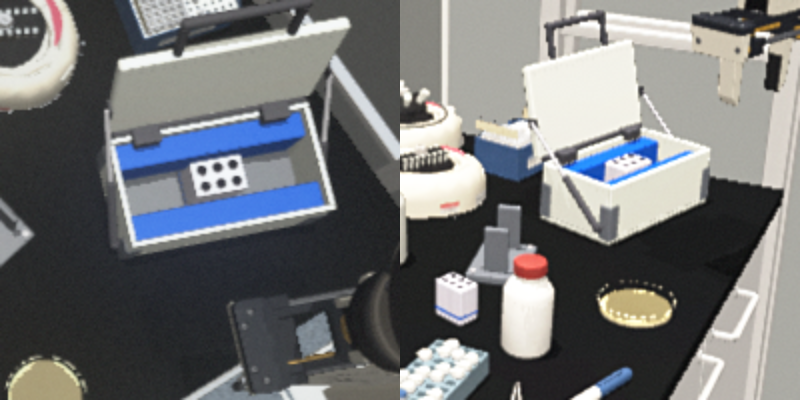

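The block stands upright in the bay between the foam cheeks (left crop 218,175). The lid is open, and the bottles and dish are where they were. One numeric check, then hand in.

```bash
python3 - <<'E'
from h import *
from plant import close_job
c=load("top8"); print('block top centre',onz(c,449,207.5,72).round(1),'dish',onz(c,340+45/2,120+396/2,15).round(0))
print(close_job())
E
```

```text
block top centre [579.3 108.5  72. ] dish [349. 296.  15.]
the job is handed in; nothing more can be done
None
```

The job is done and handed in at about 18 s of the 67 s allowed.

- **Lid:** I lifted it by its bar to about 1.67 rad and let go. It swung on to its stop and was still standing open in the last pictures.
- **Block:** I took it from the stand by its broad faces (38 mm) and stood it on the worktop. I let go, took it again by its end faces (56 mm) and set it on the bay floor.

**Last checks:**
- The block is upright and its top centre measures (579, 108) mm. That is within about 2 mm of the bay middle I measured, (579, 107).
- The petri dish is within 1 mm of where it started. Both bottles looked unmoved: the red one in the last picture, the blue one in earlier views only, because it lay outside the last crops.
- The gripper is clear of everything.
- The largest wrist force I saw, at the end of any move, was about 10 N.

No check failed or disagreed. The only difference was 1–2 mm between the first chest estimate (from the handle and lid) and the later one (from the bay edges), and I used the later one.

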